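# Unpin an engine air-box cover and hold it at its balance point

## Robot

A 6-joint arm with a two-finger parallel gripper is mounted at the origin on the work surface. World frame = base frame: x ahead of the robot, y to its left, z up, the work surface at z = 0. Lengths are in m, angles in rad, forces in N, time in s.
With the tool pointing down it reaches from about 0.35 to 0.85 m from the base axis. Payload 8.1 kg.
Tool frame: the origin (TCP) lies midway between the tips of the shut fingers; the grasp point (between the pads) lies 19 mm behind it (env.grasp_offset is the distance from the TCP to the grasp point, in m); z points along the fingers, y is the line along which they close (so a half turn about z gives the same grasp; the last joint's range is limited). The gripper opens to 93 mm and grips with 3 to 60 N. Pads are 15 mm wide; open, the fingers measure 128 mm over their backs; the gripper's body (75 mm by 188 mm) begins 65 mm behind the grasp point.
Start: joints at [1.237, 0.13, 1.488, -0, 1.523, -0.085], TCP at [0.148, 0.582, 0.219] pointing down, gripper open.
Joint ranges: [-2.96, 2.96], [-0.89, 2.26], [0.02, 2.5], [-1.34, 4.48], [0, 2.73], [-2.66, 2.66]. Speed limits (rad/s): [2.39, 2.39, 2.79, 3.14, 3.14, 3.14].

## Interface

Orientations are given as a 3x3 rotation matrix whose columns are the frame's x, y, z axes.
In Python, from workcell import env gives the robot as it stands. Calls block until the motion is done:
- env.move_ptp(position, orientation): joint-space move of the TCP to a pose.
- env.move_straight(position, v=0.15, rotation=None, force_limit=None): straight line of the TCP; rotation=None keeps the orientation; v is the mean speed in m/s. With force_limit (N) it stops when the force on the tool has changed by that much, and returns True; else False.
- env.movej(angles): joint-space move.
- env.grip(opening, effort=None): opening from 0.0 (shut) to 1.0 (fully open); effort is the grip in N (None keeps the last); returns when the fingers have stopped.
- env.pause(seconds).
- env.ik(position, orientation): joint angles nearest the present ones, or None.
- env.camera(name): name is "side" or "top"; returns the picture (420x560x3 uint8, blue, green, red); there is no depth.
- env.calibration(name): a dict with "fx", "fy", "cx", "cy" (pixels), "R" (3x3) and "t" (3): a world point X has camera coordinates R X + t. Camera axes: x right, y down, z forward; pixel columns grow to the right and rows downward; lengths in m; the calibration is good to about 2 mm. A picture is of the moment at which its call begins. calibration takes no time and is no camera call.
A pose or a line that the arm cannot do raises env.IKError and nothing moves.
- env.close_job(): hands the job in; it is judged then, once.
Readings, each from a call of its own:
- env.get_time(): time.
- env.get_joint_pos(): joint angles.
- env.get_dq(): joint speeds.
- env.get_effort(): joint torques, N m.
- env.get_tcp_pos(): TCP position.
- env.get_tcp_rot(): TCP orientation.
- env.get_wrist_force(): force on the tool from outside, world axes, zero at the start.
- env.get_ft_torque(): the same for the moment, N m.
- env.get_gripper_width(): opening from 0.0 (shut) to 1.0 (fully open).
- env.get_finger_force(): force on a finger pad.
Only numpy, scipy, OpenCV 4.12 (cv2) and the standard library are available. Lean on these libraries where they do the work, as an engineer would, in place of code of your own. Each camera call takes 0.05 s, during which the arm holds its last target. There are 200 camera calls.

## Task

Pull the yellow-headed lock pin out of the air box's cover and stand it upright in the small blue cup, keeping hold of it until it is right down at the bottom. Then take the cover by its red handle, swing it up until it stands straight up on its hinge, balanced so that it would fall neither shut nor over the back, and finish still gripping the handle and holding the cover still there so that its stay can be fitted. Don't let the cover go over the back, and don't shift or tip the sleeve, the nut tin or the exhaust pipe.

Things in the scene. Friction and masses are not known exactly. Their poses are not given: they have to be found in the camera images.
- airbox: Fixed aluminium engine air box, 160 (x) by 170 (y) mm, walls' top 110 mm above the bench, on a plywood board 230 by 200 by 12 mm. Origin: underside of the board, under the box's middle. Its -x side is the front, roughly facing the robot, with the cover's handle and the lock pin; the hinge runs along y at the back. A red-capped pipe stub points to +x. Place and yaw vary.
- cover (a joint): Hinge angle (rad) of the dark steel cover, a plate 150 by 170 by 4 mm, 0.25 to 0.5 kg: 0 = shut, level (start); grows as the front edge swings up and back. At 1.571 it stands vertical, its centre of mass right above the hinge: the balance point. Below that it falls shut, above it falls over the back to a stop at 2.5. Free hinge, no spring.
- cover_hinge (a point): Middle of the hinge line at the back of the air box, 112 mm above the bench, 75 mm to the air box's +x from its origin, in the cover's mid-plane. Its axes are the air box's; the hinge line is its y axis.
- cover_handle (a point): Centre of the red T-handle: cross-bar 18 mm thick, 36 mm long, parallel to the hinge, on a 10 mm stem, 34 mm out from the cover's front edge, in its mid-plane; 189 mm from the hinge line, 40 mm to -y of the hinge's middle, 112 mm above the bench when shut. Pinched from above on its two flat ends it can turn between the fingers as the cover swings, the gripper still pointing down.
- pin: Loose lock pin, 135 mm long, about 0.09 kg: steel shank 10 mm thick, 90 mm long, then a yellow head 22 mm in diameter, 45 mm tall. Origin: lower end of the shank; z points along the pin to the head. At start it hangs upright by its head (underside 114 mm above the bench) in a 14 mm square hole in the cover's front lug and through a bracket below. It comes out straight up; 95 mm of lift clears it.
- pin_grip (a point): On the pin's axis in the yellow head, 118 mm above the lower end of the pin, 28 mm above the head's underside and 17 mm below its top: where to grip it.
- cup: Fixed blue round cup on a dark disc 60 mm in diameter: 37 mm outside, 28 mm inside diameter, 65 mm high, inner floor 5 mm above the bench. Origin: centre of its underside on the bench. Its place differs each time and may be swapped with the sleeve's or the nut tin's.
- cup_rim (a point): Centre of the cup's mouth, 65 mm above the bench.
- sleeve: Bystander: loose steel cylinder sleeve standing upright, open tube 62 mm in diameter, 50 mm high. Origin: centre of its underside.
- nut_tin: Bystander: low brown round tin of brass nuts, 68 mm in diameter, 36 mm high with the nuts. Origin: centre of its underside.
- pipe: Bystander: loose piece of exhaust pipe lying on the bench, about 140 mm long and 42 mm high, with a red cap on one end and a steel flange 60 mm wide on the other. Origin: under its middle, on the bench.
Not all that is in view belongs to the job. There is more than one size of the cup; the job needs the smallest.

How it is judged:
By the outcome, as a careful person would: the job done as asked, in the order asked, and still so for the second after the job is handed in, while the arm keeps its last pose, push and grip.
It also fails if it takes over 58 s, if anything falls off the work surface, if the arm or the gripper's body presses on something with over 40 N, if the wrist force passes 120 N, or if a joint passes its speed limit or range.

## Working session

There is one attempt and no reset: what is moved stays moved. The work goes in short steps, each a Python script; the robot and the scene stay as the last script left them, time stands still between calls to the robot, and variables do not carry over. Pictures are saved under pics/ and viewed, at most 10 in all, crops included, and the job is handed in when it is done.

```bash
ls; mkdir -p pics; python3 - <<'E'
from workcell import env
import cv2,numpy as np
for n in("top","side"):
    cv2.imwrite(f"pics/{n}0.png",env.camera(n)); c=env.calibration(n); print(n,c["fx"],c["cx"],c["cy"],-c["R"].T@c["t"],c["R"].round(2).tolist())
print(env.get_time(),env.grasp_offset)
E
```

```text
pics
top 542.0025445086803 285.8734183221096 210.16238243047448 [ 0.29183391 -0.09731549  1.26996014] [[-0.03, -1.0, -0.0], [-0.98, 0.03, -0.2], [0.2, -0.0, -0.98]]
side 401.20890649260934 276.2856481133276 214.43343777079602 [ 0.07189656 -0.74901863  0.61591657] [[0.83, -0.55, -0.01], [-0.3, -0.43, -0.85], [0.46, 0.72, -0.52]]
0.1 0.0188
```

View pics/top0.png

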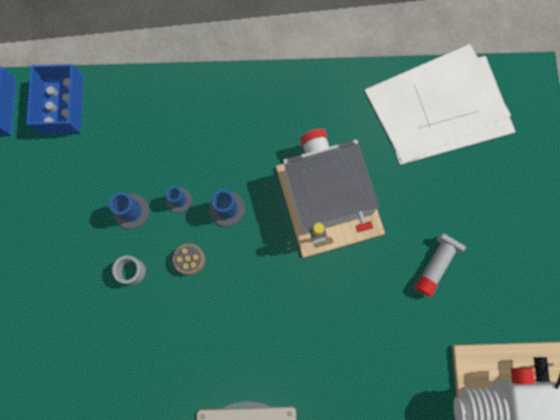

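View pics/side0.png

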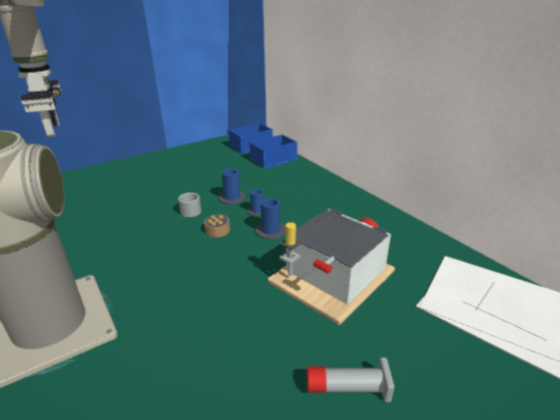

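Top view: the airbox is at about (330,190), the pin head at (319,230) and the handle bar at (364,227).
- **Cup candidates:** blue cups at (125,207), (177,197) and (225,205). The smallest is the middle one, (177,197).
- **Yellow lookalikes:** the nuts in the tin at (188,260).
- **Red lookalikes:** the stub cap (315,140), the pipe cap (427,286) and the engine cap (522,376). The handle is the bar at (364,227).

The side view agrees: pin (290,233), handle (323,266), small cup (257,200).

```bash
cat >h.py <<'E'
from workcell import env
import cv2,numpy as np
def ray(n,p):
    c=env.calibration(n); R=np.array(c["R"]); t=np.array(c["t"])
    d=R.T@[(p[0]-c["cx"])/c["fx"],(p[1]-c["cy"])/c["fy"],1]; return -R.T@t,d/np.linalg.norm(d)
def plane(n,p,z):
    o,d=ray(n,p); return o+d*(z-o[2])/d[2]
def tri(p,q):
    o,d=ray("top",p);a,b=ray("side",q)
    s=np.linalg.lstsq(np.c_[d,-b],a-o,rcond=None)[0]; u,v=o+s[0]*d,a+s[1]*b
    return (u+v)/2,np.linalg.norm(u-v)
def proj(n,X):
    c=env.calibration(n); v=np.array(c["R"])@X+np.array(c["t"]); return np.array([c["fx"]*v[0]/v[2]+c["cx"],c["fy"]*v[1]/v[2]+c["cy"]])
def mask(im,col):
    h=cv2.cvtColor(im,cv2.COLOR_BGR2HSV)
    r={"red":[(0,140,70),(6,255,255)],"yellow":[(20,140,90),(34,255,255)],"blue":[(100,130,30),(125,255,255)]}[col]
    m=cv2.inRange(h,*r)
    return m|cv2.inRange(h,(174,140,70),(180,255,255)) if col=="red" else m
def blobs(im,col,roi,amin=15):
    x0,y0,x1,y1=roi; n,l,s,c=cv2.connectedComponentsWithStats(mask(im[y0:y1,x0:x1],col))
    return [(c[i]+[x0,y0],s[i]) for i in range(1,n) if s[i][4]>=amin]
def down(a): # finger-closing axis y at world angle a, tool down
    y=np.array([np.cos(a),np.sin(a),0]); z=np.array([0,0,-1.]); return np.c_[np.cross(y,z),y,z]
E
python3 - <<'E'
from h import *
T=cv2.imread("pics/top0.png");S=cv2.imread("pics/side0.png")
def show(n,im,col,roi):
    b=blobs(im,col,roi)
    for c,s in b: print(n,col,c.round(1),s.tolist())
    return b
for col,rt,rs in(("yellow",(295,210,345,250),(275,215,305,250)),("red",(345,210,385,245),(305,255,340,280)),("blue",(160,180,195,215),(245,183,264,215))):
    a=show("top",T,col,rt);b=show("side",S,col,rs)
    if a and b: print("tri",tri(a[0][0],b[0][0]))
show("top",T,"blue",(100,180,250,230));show("side",S,"blue",(215,165,290,240))
c1=cv2.resize(T[170:280,100:400],None,fx=2.6,fy=2.6,interpolation=2)
c2=cv2.resize(S[160:310,210:410],None,fx=2,fy=2,interpolation=2)
o=np.zeros((590,790,3),np.uint8);o[:286,:780]=c1;o[288:588,:400]=c2;cv2.imwrite("pics/crop1.png",o)
E
```

```text
top yellow [317.8 229. ] [18, 14, 10, 11, 83]
side yellow [290.1 233.2] [11, 8, 10, 22, 187]
tri (array([ 0.48386507, -0.168113  ,  0.13456703]), np.float64(0.0013200071371381327))
top red [364.1 226.2] [12, 12, 16, 9, 95]
side red [322.5 265.8] [9, 4, 18, 14, 134]
tri (array([ 0.49112812, -0.27039482,  0.11028502]), np.float64(0.00140665354531282))
top blue [175.3 195.9] [6, 7, 20, 19, 276]
side blue [256.9 200.7] [5, 6, 14, 26, 283]
tri (array([0.59100203, 0.15648687, 0.02948308]), np.float64(0.0003427204853088855))
top blue [175.3 195.9] [66, 7, 20, 19, 276]
top blue [223.9 203.3] [111, 10, 26, 28, 530]
top blue [124.2 206.2] [9, 12, 32, 29, 639]
side blue [266.3 165.8] [44, 0, 17, 4, 36]
side blue [230.6 183.7] [7, 4, 18, 31, 477]
side blue [266.2 210.9] [35, 24, 30, 45, 864]
```

View pics/crop1.png

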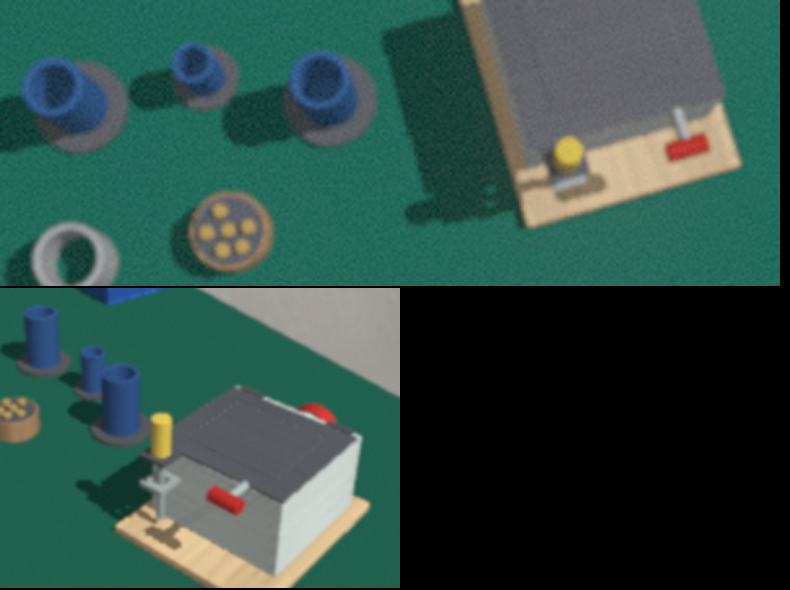

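The crop confirms the choice: of the three cups, the one with its mouth at crop (192,62), which is top pixel (174,194), is clearly the smallest. The pin head and the red T-handle are unambiguous. Next I'll measure yaw, cup mouth and big cup heights.

```bash
python3 - <<'E'
from h import *
T=cv2.imread("pics/top0.png")
h=cv2.cvtColor(T,cv2.COLOR_BGR2HSV)
# cover: dark, low saturation
m=cv2.inRange(h,(0,0,40),(180,60,115)); r=np.zeros_like(m); r[135:250,270:390]=m[135:250,270:390]
r=cv2.morphologyEx(r,cv2.MORPH_OPEN,np.ones((9,9)))
c=max(cv2.findContours(r,0,1)[0],key=cv2.contourArea)
def rect(c,z):
    P=np.array([plane("top",p[0],z)[:2] for p in c.astype(float)],np.float32); (q,s,a)=cv2.minAreaRect((P*1000)); return np.round(q,1),np.round(s,1),a
print("cover",rect(c,.114))
w=cv2.inRange(h,(8,50,110),(25,200,255)); r=np.zeros_like(w); r[135:265,265:395]=w[135:265,265:395]
r=cv2.morphologyEx(r,cv2.MORPH_OPEN,np.ones((3,3)))
c=max(cv2.findContours(r,0,1)[0],key=cv2.contourArea); print("board",rect(cv2.convexHull(c),.012))
rm=np.zeros_like(w); rm[210:245,345:385]=mask(T,"red")[210:245,345:385]
c=max(cv2.findContours(rm,0,1)[0],key=cv2.contourArea); print("bar",rect(c,.118))
print("cup",plane("top",(173.8,193.8),.065),tri((173.8,193.8),(256.5,192)))
print("big cups tops",tri((222.5,201),(270,204)),tri((121.5,203),(231,173)))
print("pin top",plane("top",(100+569/2.6,170+148/2.6),.159))
E
```

```text
cover (array([ 588.5, -199.9]), array([164.9, 177.2]), 14.30711555480957)
board (array([ 576.3, -205.9]), array([232.3, 201.6]), 14.454324722290039)
bar (array([ 490.5, -269.5]), array([13.7, 33.1]), 14.371066093444824)
cup [0.58740688 0.15275373 0.065     ] (array([0.5888649 , 0.15346396, 0.06071674]), np.float64(0.0008815533378273903))
big cups tops (array([0.56349833, 0.03944621, 0.08233517]), np.float64(0.0005084498166085049)) (array([0.56552851, 0.26527027, 0.08483688]), np.float64(0.001506699403964898))
pin top [ 0.48452017 -0.16930922  0.159     ]
```

```bash
cat >>h.py <<'E'
YAW=np.radians(14.4); EX=np.array([np.cos(YAW),np.sin(YAW),0]); EY=np.array([-EX[1],EX[0],0]); Z=np.array([0,0,1.])
PIN=np.array([.4842,-.1687,0]); CUP=np.array([.588,.153,0]); HAN=np.array([.4908,-.2700,.112]); G=env.grasp_offset
def best(p,a):
    q0=np.array(env.get_joint_pos()); c=[]
    for k in(0,np.pi):
        q=env.ik(p,down(a+k))
        if q is not None: c.append((np.abs(np.array(q)-q0).max(),a+k,q))
    return min(c,key=lambda u:u[0])
E
python3 - <<'E'
from h import *
a=YAW+np.pi/2
p=PIN+Z*(.142-G+.09)
d,ang,q=best(p,a); print(d,ang,np.round(q,2))
env.move_ptp(p,down(ang)); env.grip(.6,30)
env.move_straight(PIN+Z*(.142-G),v=.12)
env.grip(0,30)
print("w",env.get_gripper_width()*93,env.get_finger_force(),env.get_time())
hit=env.move_straight(PIN+Z*(.142-G+.14),v=.12,force_limit=25)
print(hit,env.get_tcp_pos(),env.get_gripper_width()*93,env.get_wrist_force(),env.get_time())
S=env.camera("side");T=env.camera("top")
o=np.zeros((420,760,3),np.uint8);o[:,:380]=S[:,150:530];o[:,380:]=T[:,80:460];cv2.imwrite("pics/lift.png",o)
E
```

```text
1.6719028550152049 4.9637163926718735 [-0.44 -0.1   1.74 -0.    1.51  0.88]
w 21.749855697810894 30.000035762786865 5.3167
False [ 0.48373998 -0.16848068  0.26206765] 21.577804407222267 [ 0.21897398  0.10022971 -0.63883474] 6.6333
```

View pics/lift.png

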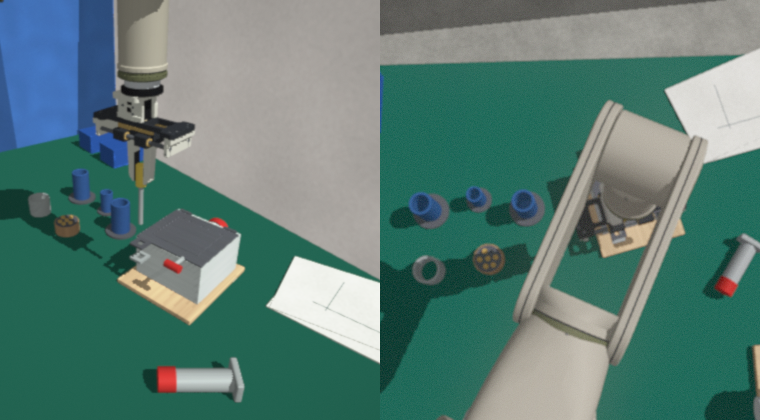

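The pin is out of the lug and hangs straight in the fingers: head at side-crop (140,168), tip at (140,222). I'll carry it over the cup and check from close by.

```bash
python3 - <<'E'
from h import *
env.move_straight(CUP+Z*.262,v=.2)
env.move_straight(CUP+Z*(.118-G+.080),v=.12)   # pin tip at 80 mm
print(env.get_time(),env.get_tcp_pos(),env.get_wrist_force())
S=env.camera("side");T=env.camera("top")
tip=CUP+Z*.08; u=proj("side",tip).round(1); print("expected tip px",u,"rim",proj("side",CUP+Z*.065).round(1))
x,y=u.astype(int)
o=np.zeros((400,800,3),np.uint8)
o[:,:400]=cv2.resize(S[y-50:y+50,x-50:x+50],(400,400),interpolation=2)
x,y=proj("top",CUP+Z*.065).astype(int); print(x,y)
o[:,400:]=cv2.resize(T[y-50:y+50,x-50:x+50],(400,400),interpolation=2)
cv2.imwrite("pics/cup.png",o)
E
```

```text
9.4167 [0.58852058 0.15304941 0.18015189] [-0.11978976  0.09087261 -0.498596  ]
expected tip px [255.9 186.3] rim [256.1 190.9]
173 193
```

View pics/cup.png

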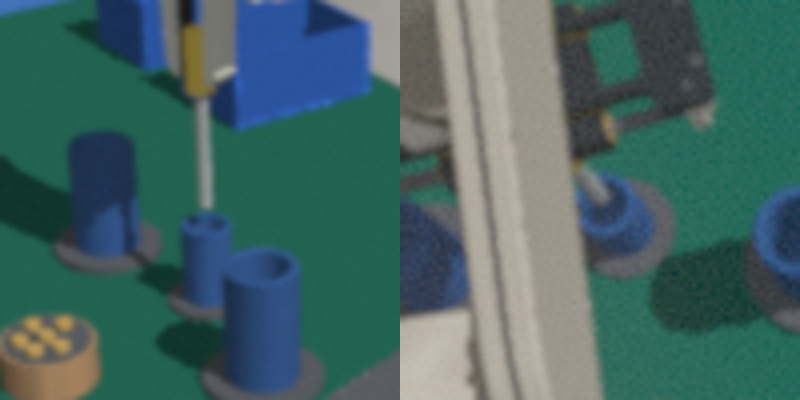

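In the side view the pin tip (206,207) sits right over the mouth centre (205,221). In the top view the tip (603,203) is inside the mouth ring. So I'll lower it until it meets the floor.

```bash
python3 - <<'E'
from h import *
p=CUP+Z*(.123-G)
hit=env.move_straight(p-Z*.006,v=.04,force_limit=6)
print(hit,env.get_tcp_pos(),"expect z",p[2],env.get_wrist_force(),env.get_gripper_width()*93)
E
```

```text
True [0.58807623 0.15300839 0.10434726] expect z 0.1042 [-0.98603683  0.83212867  5.71634261] 21.80400296075373
```

```bash
python3 - <<'E'
from h import *
env.grip(.5); p=np.array(env.get_tcp_pos())
env.move_straight(p+Z*.14,v=.15)
h=HAN+Z*(.09-G)
d,ang,q=best(h,YAW+np.pi/2); print(d,ang,np.round(q,2))
env.grip(.7)
env.move_ptp(h,down(ang))
print(env.get_time(),env.get_tcp_pos(),h)
S=env.camera("side");T=env.camera("top")
o=np.zeros((480,800,3),np.uint8)
o[:400,:400]=cv2.resize(S[140:240,200:300],(400,400),interpolation=2)
o[:,400:]=cv2.resize(S[180:300,270:370],(400,480),interpolation=2)
cv2.imwrite("pics/han.png",o)
# look for handle bar in side image
for c,s in blobs(S,"red",(305,255,340,280)): print(c,s)
E
```

```text
0.7646567792431054 4.9637163926718735 [-0.59  0.04  1.65 -0.    1.45  0.73]
15.0583 [ 0.49145119 -0.26924945  0.18346825] [ 0.4908 -0.27    0.1832]
[322.57142857 265.84962406] [  9   5  18  13 133]
```

View pics/han.png

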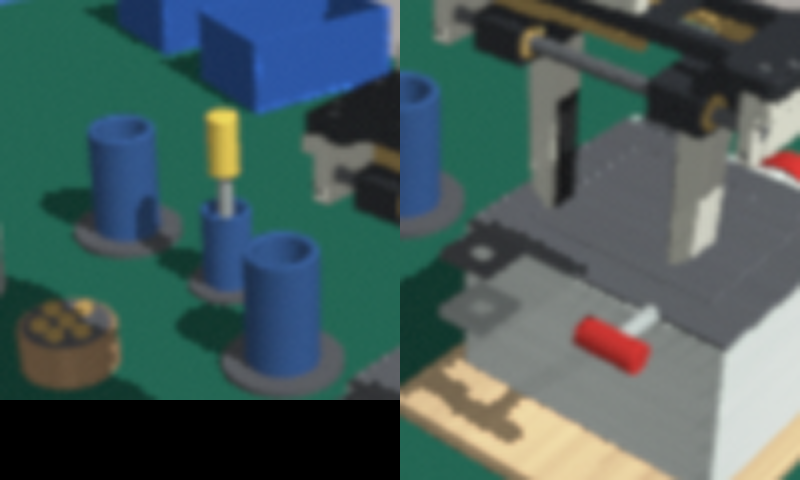

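The pin stands upright in the small cup: head at crop (222,143), shank entering the mouth. The sleeve area and tin are undisturbed. The open fingers straddle the handle (crop 612,345), so I'll descend and pinch it gently first.

```bash
python3 - <<'E'
from h import *
hit=env.move_straight(HAN-Z*G,v=.1,force_limit=15); print(hit,env.get_tcp_pos())
f0=np.array(env.get_wrist_force())
env.grip(0,6); f=np.array(env.get_wrist_force())-f0
print("w",env.get_gripper_width()*93,env.get_finger_force(),"f along ex,ey,z",f@EX,f@EY,f[2])
env.grip(0,30); f=np.array(env.get_wrist_force())-f0
print("w",env.get_gripper_width()*93,env.get_finger_force(),f@EX,f@EY,f[2],env.get_tcp_pos(),env.get_time())
E
```

```text
False [ 0.49134221 -0.27038629  0.09406781]
w 35.88558868927137 6.000175885856152 f along ex,ey,z -0.3955652567126393 5.718514925491198 3.8151255773640753
w 35.73417753107939 30.000753700733185 -0.09374305816387052 6.51831449580829 4.217459843418213 [ 0.49067283 -0.26914038  0.09334347] 17.0167
```

```bash
cat >>h.py <<'E'
P0=HAN-Z*G+EY*.0012
def at(th): return P0+.189*((1-np.cos(th))*EX+np.sin(th)*Z)
E
python3 - <<'E'
from h import *
for d in (4,10,18,26,34,42,50,58,66,74,80,85,88):
    hit=env.move_straight(at(np.radians(d)),v=.09,force_limit=25)
    f=np.array(env.get_wrist_force()); print(d,hit,"f",(f@EX).round(1),(f@EY).round(1),f[2].round(1),"err mm",((np.array(env.get_tcp_pos())-at(np.radians(d)))*1000).round(1),env.get_gripper_width()*93)
    if hit: break
print(env.get_time())
S=env.camera("side");T=env.camera("top")
cv2.imwrite("pics/up.png",np.hstack([S[100:400,180:480],T[100:400,180:480]]));cv2.imwrite("S_up.png",S);cv2.imwrite("T_up.png",T)
E
```

```text
4 False f 0.6 -1.1 -3.1 err mm [ 0.1 -0.3  0.1] 36.07433880624107
10 False f 0.4 -2.2 -0.5 err mm [ 0.  -0.3 -0.3] 35.29054602772509
18 False f 0.3 -3.5 -1.0 err mm [-0.  -0.3 -0.5] 35.63173847223609
26 False f -0.0 -5.0 -1.8 err mm [-0.2 -0.3 -0.7] 35.89270872885186
34 False f 0.4 -6.0 -1.5 err mm [-0.3 -0.3 -0.8] 35.51009967382299
42 False f -0.7 -4.9 -1.9 err mm [-0.6 -0.3 -1. ] 35.91867600964969
50 False f -0.3 -5.9 -1.5 err mm [-0.7 -0.3 -1. ] 35.70109093494878
58 False f -0.7 -4.4 -1.3 err mm [-0.8 -0.3 -1. ] 35.71340091022657
66 False f -0.5 -5.4 -0.9 err mm [-0.5 -0.2 -0.6] 35.419693147496446
74 False f -0.3 -4.2 -3.0 err mm [-0.2 -0.1 -0.3] 35.509112258808265
80 False f -0.5 -3.6 -0.0 err mm [-0.  -0.  -0.1] 35.570015971674586
85 False f -0.6 -3.8 -0.4 err mm [0.  0.1 0.1] 35.85166522667282
88 False f -0.4 -3.2 1.8 err mm [0.  0.1 0.2] 35.842699550048245
22.175
```

View pics/up.png

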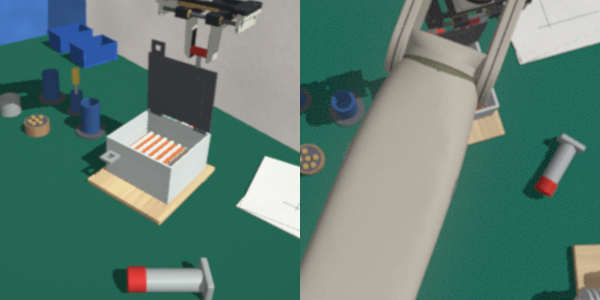

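The cover stands nearly vertical with the bar between the fingers at crop (200,52). The plate's right edge runs from (213,72) to (209,132). The bystanders have not moved. I'll go to 90° and check the tilt from that plate edge.

```bash
python3 - <<'E'
from h import *
def edge(S,lo,hi):
    g=cv2.GaussianBlur(cv2.cvtColor(S,cv2.COLOR_BGR2GRAY),(3,3),0).astype(float); P=[]
    for y in range(lo,hi):
        x0=int(np.interp(y,[170,232],[393,389])); r=g[y,x0-7:x0+8]; d=np.abs(np.diff(r)); 
        P.append((y,x0-7+.5+(d*np.arange(14)).sum()/d.sum(), d.max()))
    P=np.array(P); k=np.polyfit(P[:,0],P[:,1],1)
    for _ in range(4):
        e=np.abs(P[:,1]-np.polyval(k,P[:,0])); k=np.polyfit(P[e<=max(.6,np.median(e)*1.5),0],P[e<=max(.6,np.median(e)*1.5),1],1)
    return k,P
H=HAN+.189*EX+.04*EY
def exp(th,sx=0):
    u=-np.cos(th)*EX+np.sin(th)*Z; n=np.cross(EY,u); # normal
    a=proj("side",H-.085*EY+u*.02+sx*n);b=proj("side",H-.085*EY+u*.15+sx*n); return (b-a)[0]/(b-a)[1],a.round(1),b.round(1)
k,P=edge(cv2.imread("S_up.png"),178,226); print("at 88 slope",k[0])
hit=env.move_straight(at(np.pi/2),v=.05,force_limit=25); env.pause(.5)
S=env.camera("side"); k,P=edge(S,178,226); print("at 90 slope",k[0],k,P[::6,1].round(1),P[::6,2].round())
for d in(86,88,90,92,94): print(d,exp(np.radians(d)))
f=np.array(env.get_wrist_force());print(hit,(f@EX).round(2),(f@EY).round(2),f[2].round(2),((np.array(env.get_tcp_pos())-at(np.pi/2))*1000).round(1),env.get_time())
cv2.imwrite("pics/edge.png",cv2.resize(S[140:240,330:430],(600,600),interpolation=2))
E
```

```text
at 88 slope -0.14173918263956709
at 90 slope -0.14997421966614144 [-1.49974220e-01  4.23456892e+02] [396.7 395.6 395.  394.5 393.4 393.1 391.1 390.5] [34. 35. 35. 36. 34. 12. 10. 10.]
86 (np.float64(-0.12356202353994687), array([390.7, 225.9]), array([397.2, 173.8]))
88 (np.float64(-0.14250802879081195), array([390.9, 225.8]), array([398.4, 172.8]))
90 (np.float64(-0.16073319776015657), array([391. , 225.6]), array([399.7, 171.9]))
92 (np.float64(-0.17831994148181268), array([391.2, 225.5]), array([400.9, 171.1]))
94 (np.float64(-0.19534197951907398), array([391.3, 225.4]), array([402.1, 170.4]))
False -0.94 -2.74 3.16 [0.  0.  0.2] 23.1083
```

View pics/edge.png

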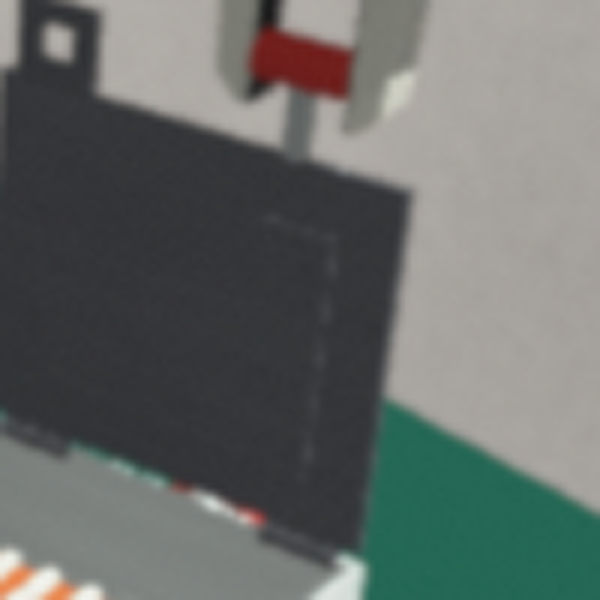

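```bash
cat >e.py <<'E'
from h import *
H=HAN+.189*EX+.04*EY
def fit(S,a,b,w=6):
    "sub-pixel half-level edge along the line a-b; returns dx/dy"
    g=S.astype(float).sum(2)/3; P=[]
    for y in range(int(a[1])+1,int(b[1])):
        xc=a[0]+(b[0]-a[0])*(y-a[1])/(b[1]-a[1]); x=np.arange(int(xc)-w,int(xc)+w+1); r=g[y,x]
        l,h=np.median(r[:4]),np.median(r[-4:]); m=(l+h)/2
        if abs(h-l)<12: continue
        i=np.flatnonzero((r[:-1]-m)*(r[1:]-m)<0)
        if len(i): i=i[np.argmin(abs(x[i]-xc))]; P.append((x[i]+(m-r[i])/(r[i+1]-r[i]),y))
    P=np.array(P,np.float32); v=cv2.fitLine(P,cv2.DIST_HUBER,0,.01,.01).ravel()
    return v[0]/v[1],len(P),v[2:]
def model(th,y0=-.085):
    u=-np.cos(th)*EX+np.sin(th)*Z; b=H+y0*EY; p,q=proj("side",b+u*.02),proj("side",b+u*.15); return (q-p)[0]/(q-p)[1]
def angle(S,a=(398.5,175),b=(391,224)):
    s,n,c=fit(S,a,b); D=np.arange(80,100,.1); M=[model(np.radians(d)) for d in D]
    return s,n,c.round(1),np.interp(-s,-np.array(M),D)
E
python3 - <<'E'
from e import *
S0=cv2.imread("pics/side0.png"); 
print("88:",angle(cv2.imread("S_up.png"),(397.5,176)))
S=env.camera("side")
for a,b in(((398.5,175),(391,224)),((398.5,175),(393.5,206))): print("90:",angle(S,a,b))
# vertical reference: box's near right front corner edge
O=H-.075*EX
for n,c in(("front -y",(-.08,-.085)),("front +y",(-.08,.085)),("back -y",(.08,-.085))):
    q=O+c[0]*EX+c[1]*EY; q[2]=0; a,b=proj("side",q+Z*.100),proj("side",q+Z*.02)
    print(n,"model",((b-a)[0]/(b-a)[1]).round(4),a.round(1),b.round(1),"meas",fit(S0,a,b))
E
```

```text
88: (np.float32(-0.14876634), 46, array([393.6, 197.1], dtype=float32), np.float64(88.6784015249883))
90: (np.float32(-0.16646612), 48, array([394. , 198.5], dtype=float32), np.float64(90.64447428155295))
90: (np.float32(-0.14805447), 30, array([395.3, 191.6], dtype=float32), np.float64(88.60077767694362))
front -y model -0.1059 [350.8 271. ] [347.6 300.7] meas (np.float32(-0.10723666), 29, array([348.8295, 285.    ], dtype=float32))
front +y model 0.001 [286.4 239. ] [286.5 267. ] meas (np.float32(-0.06273656), 25, array([286.2954, 254.2   ], dtype=float32))
back -y model -0.1622 [390.2 236.7] [385.7 264.7] meas (np.float32(-0.15972197), 27, array([387.99124, 249.8    ], dtype=float32))
```

The full plate edge measures 90.6° ± 1° and the arc kinematics say 90°, so the cover is at balance. I'll check that everything is still and hand in.

```bash
python3 - <<'E'
from h import *
env.pause(.5)
print(np.abs(env.get_dq()).max(),env.get_gripper_width()*93,env.get_finger_force(),env.get_time()); S=env.camera("side")
print([(c.round(1),s[4]) for c,s in blobs(S,"yellow",(235,150,275,200))])
print(env.close_job())
E
```

```text
0.001314154540428669 35.6903157204029 30.000157356262207 23.6583
[(array([255.3, 175.7]), np.int32(82))]
the job is handed in; nothing more can be done
None
```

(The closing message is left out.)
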